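# Feed a pipe onto the pipe turner with the push block

## Task

With the push block, slowly and gently roll the white pipe along the infeed rails until it drops down between the two rubber rollers of the pipe turner; keep the gripper itself off the pipe. Then hang the push block up by its handle on the hook of the steel post. Leave the tape, tin and spray can where they are.

Things in the scene. Friction and masses are not known exactly. Their poses are not given: they have to be found in the camera images.
- turner: Pipe turner with infeed rails, bolted down, motor off. Origin on the bench below the middle between its two rollers. A pipe is fed along its +y; x is parallel to the rollers. Black rubber rollers, 30 mm diameter, 136 mm long, do not turn; axes at y = -32 and +32 mm, 58 mm up (tops at 73 mm). Side plates at |x| = 73 to 81 mm, 80 mm high; motor at x = 86 to 162 mm, |y| < 80 mm, under 95 mm high.
- rails (a point): Middle of the track, between the two steel angle rails at the height of their treads, 75 mm above the bench (turner x = 0, y = -165 mm). Level rails run from turner y = -290 to -40 mm. Treads |x| = 47 to 72 mm; outer flanges |x| = 69 to 72 mm, 91 mm high; end tabs |x| = 53 to 69 mm, 89 mm high, at y = -288 mm. For |x| < 47 mm nothing stands above the treads.
- turner_seat (a point): Where the pipe's centre lies when fully down between the rollers: 96 mm above the bench, turner x = y = 0. Once the pipe's centre passes the first roller's top (turner y = -32 mm) it drops here by itself, 14 mm down. Pushed on, it would climb over the second roller; nothing beyond stops it falling off.
- pipe: White plastic pipe, 70 mm outside diameter, 130 mm long, about 0.22 kg, lying across the two rails between their flanges, on turner y = -200 to -110 mm. Origin at its centre, 110 mm above the bench when on the rails; its own x is the pipe's axis, about which it turns as it rolls. It rolls easily, slows by itself, and is pushed at 5 to 10 cm/s.
- push_block: Plywood push block, about 0.28 kg, standing on its sole on the bench. Origin at the sole's underside; z up, +x to its front. Sole x = -75 to +60 mm, 64 mm wide, 14 mm thick. Over it a closed handle 20 mm thick: posts at x = -75 to -57 and +30 to +48 mm carry a level bar. The opening under the bar is 87 mm long (x = -57 to +30) and 86 mm high (z = 14 to 100), through in y.
- block_face (a point): Middle of the push block's front: an upright black rubber face, 74 mm wide, 80 mm tall, at block x = +64 mm, y = 0, z = 41 mm, on a plywood plate 76 mm wide and 82 mm tall (block z = 0 to 82 mm).
- block_bar (a point): On the centre line of the handle bar (block x = 0, y = 0, z = 111 mm). The bar lies along block x from -75 to +48 mm, 20 mm thick (block y), z = 100 to 122 mm; pinch it from above on its two flat sides.
- block_hang (a point): Underside of the handle bar over the balance point (block x = +10 mm, y = 0, z = 100 mm; centre of mass about 60 mm below it): what should rest on the hook, crossing it at right angles. Fingers that reach below the bar must miss the hook, so the bar is best pinched farther back, about block x = -35 mm.
- hook_post: Upright steel post, 25 mm square, 202 mm high, on an 80 mm square base plate bolted to the bench; origin at the foot of its axis, z up. One hook of 9 mm round steel sticks out level towards its -x as far as x = -115 mm, top of its arm 180 mm above the bench; there the tip turns up to 200 mm.
- hook_seat (a point): Top of the hook's level arm, 70 mm out from the post's axis (post x = -70 mm, y = 0, 180 mm above the bench): where the handle should hang. Hung square here, the push block clears post and tip by about 20 mm.
- tape: Bystander: roll of paper tape lying flat, 90 mm across, 38 mm high; origin under its centre.
- paint_tin: Bystander: round tin, 84 mm across, 100 mm high; origin under its centre.
- spray_can: Bystander: slim spray can with a white cap, 54 mm across, 185 mm high; origin under its centre.
Mind the look-alikes: they are no part of the job. What is meant by the push_block is not purple, and is the smaller of those in its own colour.

How it is judged:
By the outcome, as a careful person would: the job done as asked, in the order asked, and still so for the second after the job is handed in, with the robot touching nothing.
It also fails if it takes over 58 s, if anything falls off the work surface, if the arm or the gripper's body presses on something with over 40 N, if the wrist force passes 120 N, or if a joint passes its speed limit or range.

## Robot

A 7-joint arm with a two-finger parallel gripper is mounted at the origin on the work surface. World frame = base frame: x ahead of the robot, y to its left, z up, the work surface at z = 0. Lengths are in m, angles in rad, forces in N, time in s.
With the tool pointing down it reaches from about 0.425 to 0.875 m from the base axis. Payload 8.4 kg.
Tool frame: the origin (TCP) lies midway between the tips of the shut fingers; the grasp point (between the pads) lies 19 mm behind it; z points along the fingers, x is the direction in which the jaws open and shut, and the axes are right-handed (so a half turn about z gives the same grasp; the last joint's range is limited). The gripper opens to 85 mm and grips with 20 to 120 N. Pads are 22 mm wide; open, the fingers measure 114 mm over their backs; the gripper's body (76 mm by 85 mm) begins 54 mm behind the grasp point. The pads swing forward as they close: fully open they stand 13 mm farther back than shut.
Start: joints at [1.202, 0.333, 0.04, 1.465, -0.013, 1.343, -0.059], TCP at [0.173, -0.626, 0.231] pointing down, gripper open.
Joint ranges: [-2.58, 2.58], [-0.38, 2.09], [-1.3, 1.39], [0.25, 2.4], [-1.5, 4.64], [0.08, 2.09], [-2.65, 2.65]. Speed limits (rad/s): [2.22, 2.22, 2.79, 2.79, 3.14, 3.14, 3.14].

## Interface

Orientations are given as a unit quaternion [w, x, y, z].
In Python, from cell import arm, claw, imaging gives the robot as it stands. Calls block until the motion is done:
- arm.move_ptp(position, orientation): joint-space move of the TCP to a pose.
- arm.movel(position, velocity=0.15, rotation=None): straight line of the TCP; rotation=None keeps the orientation; velocity is the mean speed in m/s.
- arm.move_j(angles): joint-space move.
- claw.ungrasp() and claw.grab(grip_force=None): open the fingers fully, or close them until they stop; grip_force is the grip in N (None keeps the last).
- arm.wait(seconds).
- arm.solve_ik(position, orientation): joint angles nearest the present ones, or None.
- imaging.read_camera(name): name is "scene" or "top" or "wrist"; returns a dict with "img" (400x640x3 uint8, red, green, blue), "fov_y" (degrees; the focal length in pixels is half the picture's height over the tangent of half this angle, whatever the lens; pixels are square), "cx", "cy" (the principal point, pixels), "distortion" ([k1, k2, p1, p2, k3] as OpenCV has them; the pictures are not rectified), "cam_to_world" (4x4, takes a point from camera to world coordinates); the wrist camera has in their place "tool_from_camera" (4x4, takes a point from camera to tool coordinates, whose origin is the TCP and whose axes are the tool frame's). Camera axes: x right, y up, looking along -z (the intrinsics and any distortion apply to the point x, -y, -z); pixel columns grow to the right and rows downward; lengths in m; the calibration is good to about 2 mm. A picture is of the moment at which its call begins: read the wrist's pose just before it. There is no depth.
A pose or a line that the arm cannot do raises arm.Unreachable and nothing moves.
- arm.sign_off(): hands the job in, once; it reports no verdict.
Readings, each from a call of its own:
- arm.read_clock(): time.
- arm.read_joints(): joint angles.
- arm.read_joint_vel(): joint speeds.
- arm.read_joint_torque(): joint torques, N m.
- arm.read_ee_pos(): TCP position.
- arm.read_eef_rot(): TCP orientation.
- arm.read_force(): force on the tool from outside, world axes, zero at the start.
- arm.read_torque(): the same for the moment, N m.
- arm.read_gripper_width(): opening from 0.0 (shut) to 1.0 (fully open).
Only numpy, scipy, OpenCV 4.12 (cv2) and the standard library are available. Lean on these libraries where they do the work, as an engineer would, in place of code of your own. Each camera call takes 0.05 s, during which the arm holds its last target.

## Working session

There is one attempt and no reset: what is moved stays moved. The work goes in short steps, each a Python script; the robot and the scene stay as the last script left them, time stands still between calls to the robot, and variables do not carry over. Pictures are saved under pics/ and viewed, and the job is handed in when it is done.

```bash
ls; mkdir -p pics; python3 - <<'E'
from cell import arm, claw, imaging
import cv2, numpy as np
for n in ["scene","top","wrist"]:
    d=imaging.read_camera(n); cv2.imwrite(f"pics/{n}0.png",d["img"][:,:,::-1])
    print(n,d["fov_y"],d["cx"],d["cy"],d["distortion"]); print(np.round(d.get("cam_to_world",d.get("tool_from_camera")),3))
print(arm.read_clock(),arm.read_ee_pos(),arm.read_eef_rot(),arm.read_gripper_width())
E
```

```text
pics
scene 46.49082434488738 322.6509402825701 200.768777337625 [-0.11292015  0.          0.          0.          0.        ]
[[-0.448 -0.627  0.638  1.257]
 [ 0.894 -0.324  0.309  0.354]
 [ 0.013  0.708  0.706  1.013]
 [ 0.     0.     0.     1.   ]]
top 44.065879576858336 317.7508731097734 201.37281577503936 [-0.09637833  0.          0.          0.          0.        ]
[[ 0.024  0.995 -0.092  0.336]
 [-1.     0.026  0.016 -0.016]
 [ 0.018  0.091  0.996  1.524]
 [ 0.     0.     0.     1.   ]]
wrist 61.22821809401063 322.22590681490414 202.2475558476375 [-0.04477222  0.          0.          0.          0.        ]
[[ 1.    -0.    -0.     0.   ]
 [-0.    -0.949 -0.315 -0.081]
 [-0.     0.315 -0.949 -0.142]
 [ 0.     0.     0.     1.   ]]
0.15 [ 0.17315224 -0.62613956  0.23060827] [-3.63004128e-04  7.95783009e-01 -6.05581525e-01 -5.35782628e-04] 0.9982833424774439
```

View pics/scene0.png

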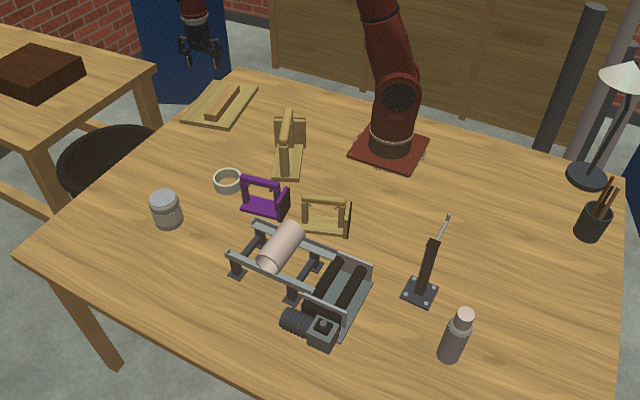

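View pics/top0.png

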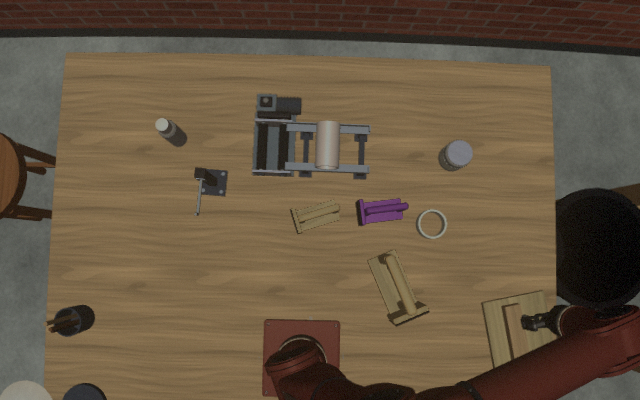

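```bash
cat > h.py <<'E'
import cv2, numpy as np
from cell import arm, claw, imaging
def ray(d,px,T=None):
    T=d["cam_to_world"] if T is None else T
    f=200/np.tan(np.radians(d["fov_y"])/2)
    K=np.array([[f,0,d["cx"]],[0,f,d["cy"]],[0,0,1]])
    p=cv2.undistortPoints(np.array(px,float).reshape(-1,1,2),K,np.array(d["distortion"])).reshape(-1,2)
    v=np.c_[p[:,0],-p[:,1],-np.ones(len(p))]@np.array(T)[:3,:3].T
    return np.array(T)[:3,3],v
def onz(d,px,z,T=None):
    o,v=ray(d,px,T); return o+v*((z-o[2])/v[:,2])[:,None]
def proj(d,P,T=None):
    T=np.array(d["cam_to_world"] if T is None else T)
    f=200/np.tan(np.radians(d["fov_y"])/2)
    K=np.array([[f,0,d["cx"]],[0,f,d["cy"]],[0,0,1]])
    q=(np.array(P,float)-T[:3,3])@T[:3,:3]; q=q*[1,-1,-1]
    return cv2.projectPoints(q,np.zeros(3),np.zeros(3),K,np.array(d["distortion"]))[0].reshape(-1,2)
def crop(img,x0,y0,w,h,s,name):
    c=cv2.resize(img[y0:y0+h,x0:x0+w,::-1],None,fx=s,fy=s,interpolation=cv2.INTER_CUBIC)
    cv2.imwrite("pics/"+name,c)
E
python3 - <<'E'
from h import *
import pickle
D={n:imaging.read_camera(n) for n in("top","scene")}
pickle.dump(D,open("d.pkl","wb"))
crop(D["top"]["img"],240,85,200,150,4,"t1.png")
crop(D["scene"]["img"],210,160,200,150,4,"s1.png")
crop(D["top"]["img"],140,100,120,120,5,"t2.png")
crop(D["scene"]["img"],380,200,120,110,5,"s2.png")
E
```

```text
(no output)
```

View pics/t1.png

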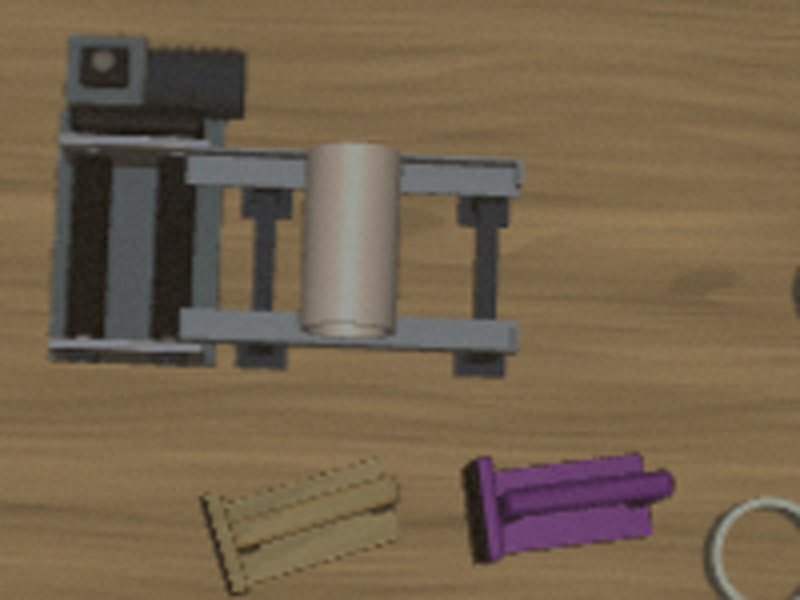

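View pics/s1.png

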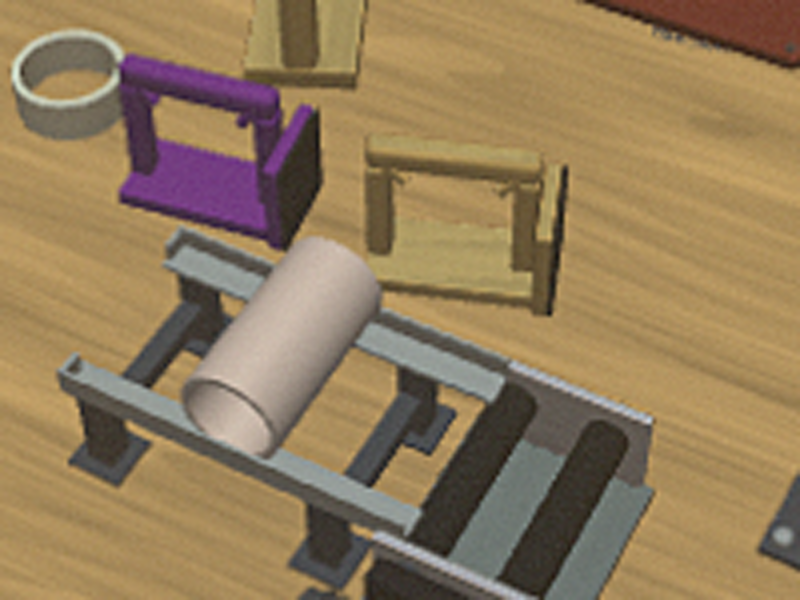

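View pics/t2.png

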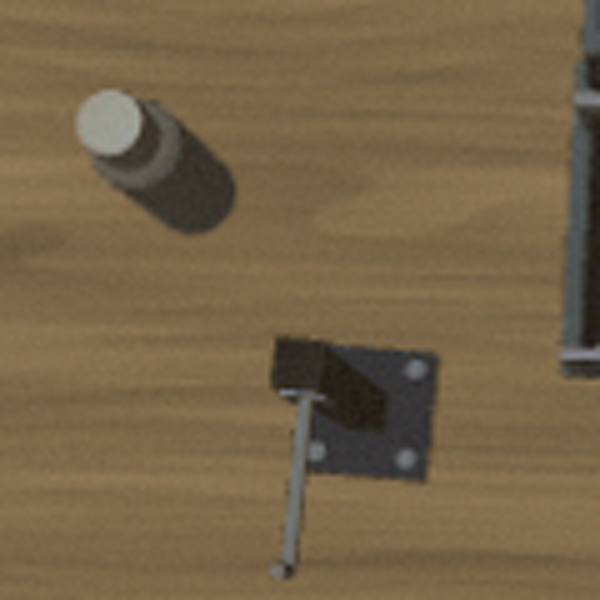

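View pics/s2.png

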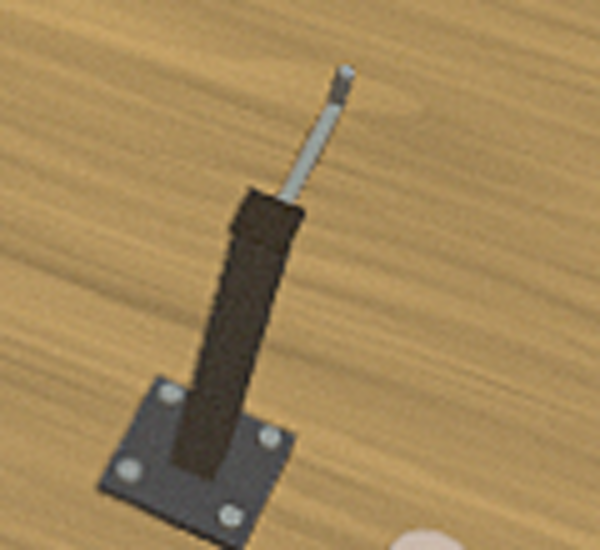

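```bash
cat >> h.py <<'E'
def unc(c,x0,y0,s): return (np.array(c,float)+.5)/s-.5+[x0,y0]
def rigid(L,W):
    L=np.array(L,float)[:,:2];W=np.array(W)[:,:2];a=L-L.mean(0);b=W-W.mean(0)
    th=np.arctan2((a[:,0]*b[:,1]-a[:,1]*b[:,0]).sum(),(a*b).sum()); R=np.array([[np.cos(th),-np.sin(th)],[np.sin(th),np.cos(th)]])
    t=W.mean(0)-R@L.mean(0); return th,t,W-(L@R.T+t)
E
python3 - <<'E'
from h import *
import pickle
D=pickle.load(open("d.pkl","rb"));T=D["top"];S=D["scene"];np.set_printoptions(precision=4,suppress=True)
W=onz(T,unc([(520,197),(517,322),(187,185),(180,308)],240,85,4),.075)
th,t,r=rigid([(.047,-.29),(-.047,-.29),(.047,-.04),(-.047,-.04)],W);print("turner",th,t);print(r*1e3)
# scene check: treads inner ends hard; project
c,s=np.cos(th),np.sin(th);R=np.array([[c,-s],[s,c]])
def tw(p): return np.r_[t+R@np.array(p[:2]),p[2]]
print("rail/roller pts in s1 crop", (proj(S,[tw(p) for p in [(.072,-.29,.091),(-.072,-.29,.091),(-.081,.08,.08),(.072,-.04,.091)]])-[210,160])*4)
# pipe: side silhouettes
P=onz(T,unc([(303,240),(398,240)],240,85,4),.110);print("pipe sides",P, "turner", (P[:,:2]-t)@R)
B=onz(T,unc([(238,537),(398,488)],240,85,4),.122);print("bar ends",B, "len",np.linalg.norm(B[1]-B[0]),"yaw",np.arctan2(*(B[0]-B[1])[[1,0]]))
F=onz(T,unc([(203,493),(236,592)],240,85,4),.082);print("face top",F,np.linalg.norm(F[0]-F[1]))
H=onz(T,unc([(277,337),(329,341),(272,388)],140,100,5),.202);print("post top",H)
print("tip",onz(T,unc([(282,571)],140,100,5),.2),"arm",onz(T,unc([(304,400),(289,555)],140,100,5),.18))
Bp=onz(T,unc([(318,347),(438,354),(427,481),(309,473)],140,100,5),.006);print("base",Bp,Bp.mean(0))
E
```

```text
turner -0.011934718381529976 [0.6326 0.1012]
[[ 0.5626  0.0124]
 [-0.3588 -0.0476]
 [-0.4896 -0.5565]
 [ 0.2858  0.5916]]
rail/roller pts in s1 crop [[ 57.3822 365.9244]
 [181.2974 220.156 ]
 [689.7327 424.8233]
 [404.8177 521.6962]]
pipe sides [[ 0.6319 -0.0273  0.11  ]
 [ 0.6338 -0.0964  0.11  ]] turner [[ 0.0008 -0.1285]
 [ 0.0036 -0.1976]]
bar ends [[ 0.414   0.0137  0.122 ]
 [ 0.4518 -0.0993  0.122 ]] len 0.11910296251305666 yaw 1.8938263012361587
face top [[0.4478 0.041  0.082 ]
 [0.3761 0.0149 0.082 ]] 0.07629951257836261
post top [[0.5428 0.2981 0.202 ]
 [0.5412 0.2697 0.202 ]
 [0.5148 0.2995 0.202 ]]
tip [[0.416  0.2898 0.2   ]] arm [[0.5116 0.2867 0.18  ]
 [0.4261 0.2909 0.18  ]]
base [[0.5678 0.3187 0.006 ]
 [0.5652 0.2435 0.006 ]
 [0.4858 0.247  0.006 ]
 [0.4889 0.3205 0.006 ]] [0.5269 0.2824 0.006 ]
```

```bash
cat >> h.py <<'E'
def quat(psi,s=1):
    # tool z down, tool x = s*block y for block yaw psi
    a=psi+s*np.pi/2   # direction of tool x
    return np.array([0,np.cos(a/2),np.sin(a/2),0.])
E
python3 - <<'E'
from h import *
np.set_printoptions(precision=3,suppress=True)
for s in(1,-1):
  for nm,p,psi in [("grasp",(.4416,-.063,.092),1.905),("gup",(.4416,-.063,.3),1.905),("push0",(.63,-.22,.172),np.pi/2-.012),("push1",(.63,-.06,.172),np.pi/2-.012),
    ("hk_far+",(.353,.245,.207),np.pi/2-.043),("hk+",(.4576,.242,.172),np.pi/2-.043),("hk_far-",(.353,.335,.207),-np.pi/2-.043),("hk-",(.4576,.332,.172),-np.pi/2-.043)]:
    q=arm.solve_ik(list(p),list(quat(psi,s))); print(s,nm,q if q is None else np.array(q))
E
```

```text
1 grasp None
1 gup [ 1.46  -0.204 -1.215  1.775 -0.193  1.441 -2.53 ]
1 push0 [-0.512  0.698  1.212  1.534 -0.661  1.372 -2.398]
1 push1 [-0.864  0.732  1.365  1.628 -0.727  1.391 -2.563]
1 hk_far+ [-1.16  -0.138  0.416  2.018  0.058  1.251  2.332]
1 hk+ [ 0.401  0.261 -1.097  1.821  0.248  1.21   2.328]
1 hk_far- [ 0.049  0.084 -0.928  1.847  0.071  1.245 -0.943]
1 hk- [ 0.095  0.346 -0.963  1.715  0.299  1.238 -0.982]
-1 grasp [ 0.683  0.094 -0.66   2.077  0.069  0.991  0.322]
-1 gup [ 0.717 -0.101 -0.614  1.793 -0.059  1.431  0.447]
-1 push0 [ 0.646  0.453 -0.512  1.471  0.226  1.277  0.1  ]
-1 push1 [ 0.504  0.403 -0.619  1.559  0.242  1.257 -0.164]
-1 hk_far+ [ 0.774 -0.209 -1.302  1.953 -0.212  1.251 -0.498]
-1 hk+ [ 0.257  0.207 -0.915  1.825  0.176  1.194 -0.757]
-1 hk_far- [ 0.224  0.118 -1.122  1.842  0.112  1.251  2.168]
-1 hk- [ 0.184  0.398 -1.093  1.712  0.369  1.26   2.105]
```

```bash
python3 - <<'E'
from h import *
import pickle
np.set_printoptions(precision=4,suppress=True)
p=arm.read_ee_pos(); arm.movel([p[0],p[1],.33],velocity=.3)
arm.move_ptp([.4416,-.063,.30],list(quat(1.905,-1)))
p=arm.read_ee_pos();q=arm.read_eef_rot();d=imaging.read_camera("wrist");t=arm.read_clock()
pickle.dump((p,q,d),open("w1.pkl","wb"));print(p,q,t)
cv2.imwrite("pics/w1.png",d["img"][:,:,::-1])
E
```

```text
[ 0.4417 -0.0642  0.3   ] [-0.0001  0.9863  0.1651  0.    ] 3.0083
```

View pics/w1.png

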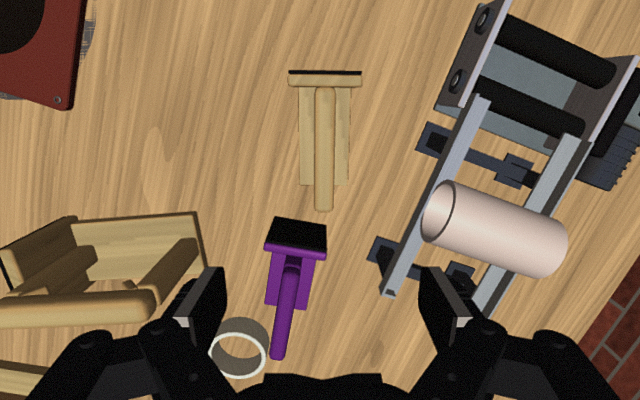

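```bash
cat >> h.py <<'E'
from scipy.spatial.transform import Rotation as Ro
def wT(p,q,d):
    M=np.eye(4);M[:3,:3]=Ro.from_quat([q[1],q[2],q[3],q[0]]).as_matrix();M[:3,3]=p
    return M@np.array(d["tool_from_camera"])
E
python3 - <<'E'
from h import *
import pickle
np.set_printoptions(precision=4,suppress=True)
p,q,d=pickle.load(open("w1.pkl","rb"));T=wT(p,q,d)
crop(d["img"],270,50,120,170,3.5,"w1c.png")
B=onz(d,[(324.5,88),(323,210)],.122,T);print(B,np.linalg.norm(B[0]-B[1]),np.arctan2(*(B[0]-B[1])[[1,0]]))
F=onz(d,[(289,71),(361.5,71.5)],.082,T);print(F,np.linalg.norm(F[0]-F[1]),np.arctan2(*(F[0]-F[1])[[1,0]]))
E
```

```text
[[ 0.4163  0.0151  0.122 ]
 [ 0.4531 -0.0956  0.122 ]] 0.11662191892340787 1.8918214184104272
[[0.3776 0.0192 0.082 ]
 [0.4463 0.0424 0.082 ]] 0.07251214181699736 -2.81588017781659
```

View pics/w1c.png

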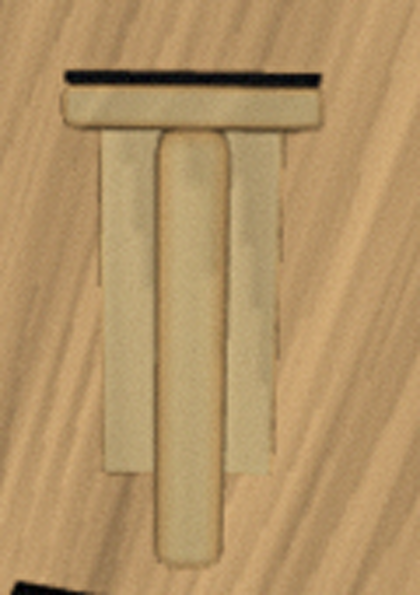

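```bash
python3 - <<'E'
from h import *
import pickle
np.set_printoptions(precision=4,suppress=True)
qq=list(quat(1.893,-1))
arm.move_ptp([.4421,-.0622,.2],qq)
arm.movel([.4421,-.0622,.092],velocity=.12)
print(arm.read_force())
claw.grab(grip_force=80)
print(arm.read_gripper_width(),arm.read_force(),arm.read_ee_pos(),arm.read_eef_rot())
arm.movel([.4421,-.0622,.26],velocity=.12)
p=arm.read_ee_pos();q=arm.read_eef_rot();d=imaging.read_camera("wrist");s=imaging.read_camera("scene")
pickle.dump((p,q,d,s),open("w2.pkl","wb"));print(arm.read_force(),arm.read_gripper_width(),p,arm.read_clock())
cv2.imwrite("pics/w2.png",d["img"][:,:,::-1]);crop(s["img"],210,110,200,150,4,"s3.png")
E
```

```text
[-0.1005 -0.5816  0.6075]
0.22232703462424322 [ 1.6918 -0.8536  2.7402] [ 0.4425 -0.0622  0.0923] [0.0001 0.987  0.1604 0.0004]
[-0.5804 -0.0399 -2.9422] 0.22098407264349412 [ 0.4417 -0.0622  0.2593] 6.8083
```

View pics/w2.png

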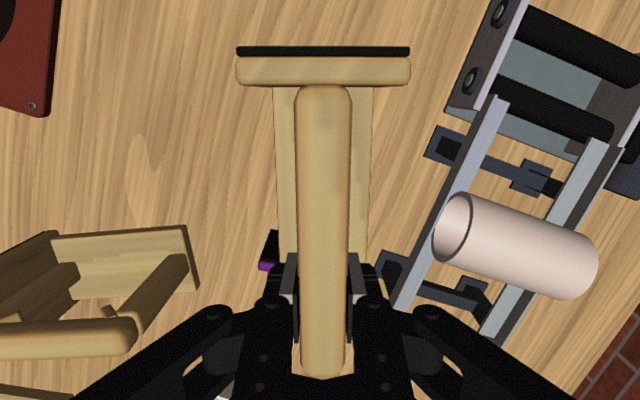

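View pics/s3.png

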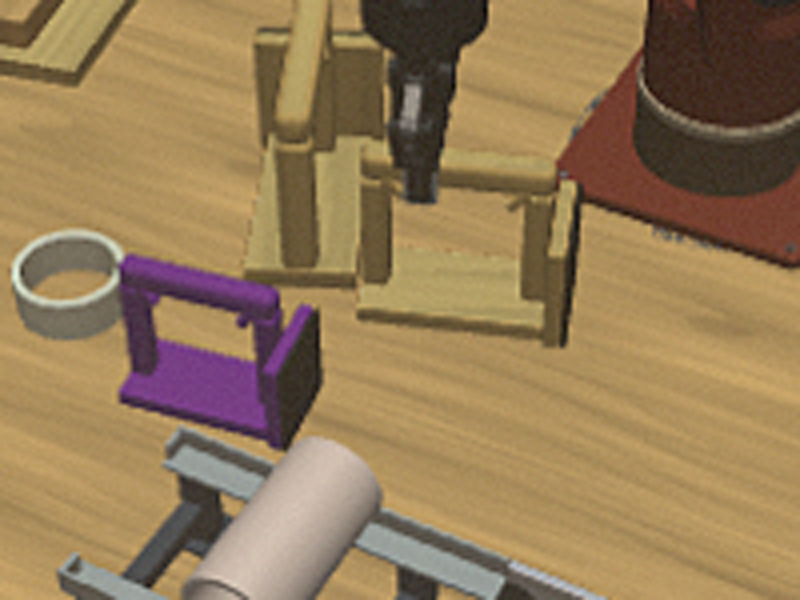

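```bash
python3 - <<'E'
from h import *
import pickle
np.set_printoptions(precision=4,suppress=True)
p,q,d,s=pickle.load(open("w2.pkl","rb"));T=np.array(d["tool_from_camera"])
print(onz(d,[(237,52),(409.5,52)],.010,T)); print(onz(d,[(236,58),(411,58),(236.5,84),(410.5,84)],.010,T))
print(onz(d,[(322,86),(322,376)],-.030,T))
o=np.load if 0 else None
for z in(.005,.01,.015,.02): print(z,np.diff(onz(d,[(236,70),(411,70)],z,T)[:,0]))
E
```

```text
[[-0.0358 -0.0966  0.01  ]
 [ 0.0361 -0.0966  0.01  ]]
[[-0.0364 -0.0942  0.01  ]
 [ 0.0369 -0.0942  0.01  ]
 [-0.0369 -0.0838  0.01  ]
 [ 0.0374 -0.0838  0.01  ]]
[[-0.0004 -0.0824 -0.03  ]
 [-0.0004  0.0342 -0.03  ]]
0.005 [0.0715]
0.01 [0.0739]
0.015 [0.0764]
0.02 [0.0788]
```

```bash
cat >> h.py <<'E'
TH=-.0119;TT=np.array([.6326,.1012])
def tw(x,y): c,s=np.cos(TH),np.sin(TH); return TT+[c*x-s*y,s*x+c*y]
def t_from(W): c,s=np.cos(TH),np.sin(TH); return (np.array(W)[:,:2]-TT)@np.array([[c,-s],[s,c]])
FO=.098
E
python3 - <<'E'
from h import *
np.set_printoptions(precision=4,suppress=True)
qp=list(quat(np.pi/2+TH,-1))
a=tw(0,-.230-FO)
arm.movel([.4421,-.0622,.30],velocity=.2)
arm.move_ptp([*a,.30],qp)
arm.movel([*a,.178],velocity=.12)
print(arm.read_ee_pos(),arm.read_force(),arm.read_clock())
for n in("top","scene"):
    d=imaging.read_camera(n);crop(d["img"],*((240,85) if n=="top" else (180,130)),200,150,4,n+"4.png")
E
```

```text
[ 0.6292 -0.2268  0.179 ] [-1.3874  0.0366 -1.6816] 9.3083
```

View pics/top4.png

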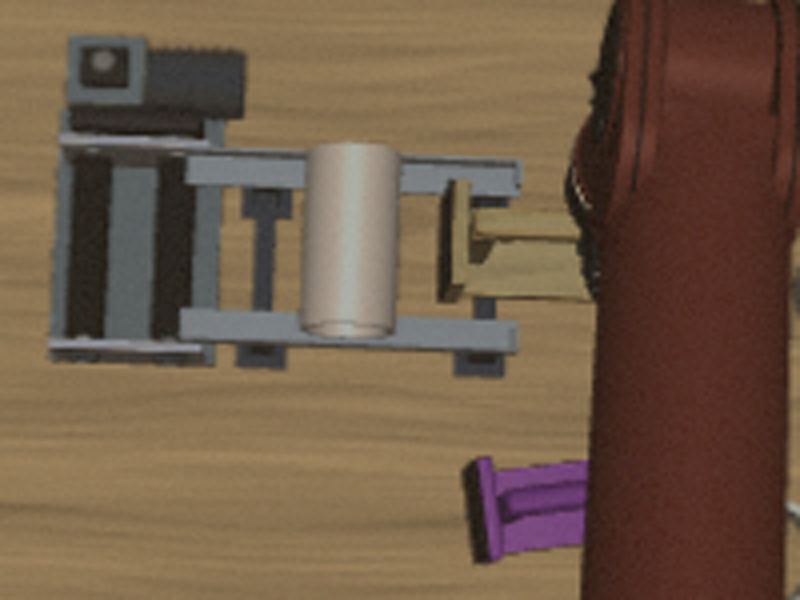

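View pics/scene4.png

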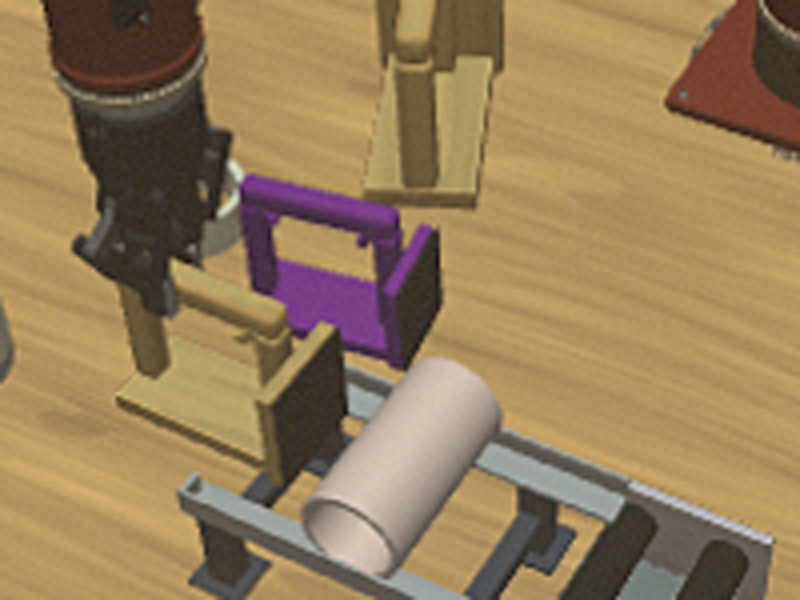

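```bash
python3 - <<'E'
from h import *
import pickle
np.set_printoptions(precision=4,suppress=True)
T=pickle.load(open("d.pkl","rb"))["top"]
print(t_from(onz(T,unc([(454,182),(450,295)],240,85,4),.165)))
qp=list(quat(np.pi/2+TH,-1))
def go(f,v): arm.movel([*tw(0,f-FO),.178],velocity=v,rotation=qp)
go(-.210,.03)
print(arm.read_clock(),arm.read_force())
go(-.068,.05)
print(arm.read_clock(),arm.read_force(),arm.read_ee_pos())
d=imaging.read_camera("top");crop(d["img"],240,85,200,150,4,"top5.png")
d=imaging.read_camera("scene");crop(d["img"],210,160,200,150,4,"scene5.png")
E
```

```text
[[ 0.035  -0.2327]
 [-0.0456 -0.2321]]
10.225 [-0.4966  0.4218 -1.9407]
13.2167 [ 0.5441 -0.3068 -2.3831] [ 0.6306 -0.065   0.178 ]
```

View pics/top5.png

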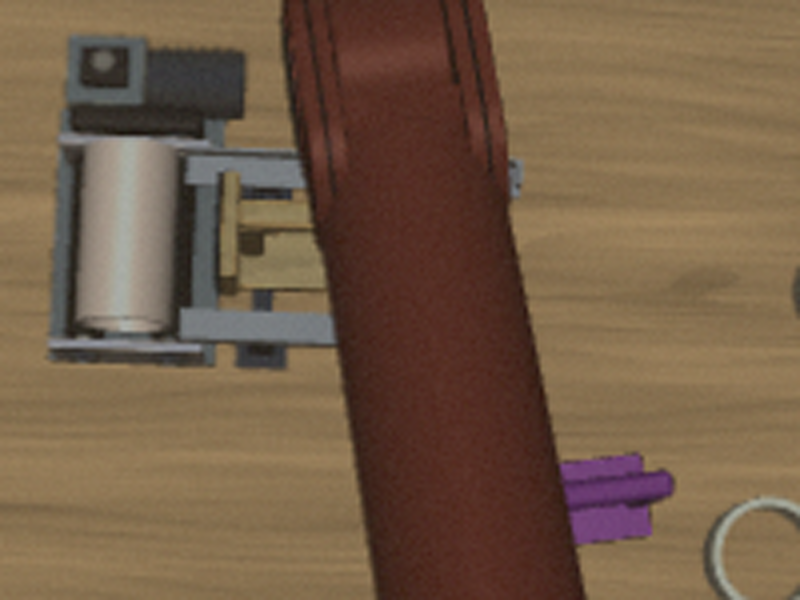

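View pics/scene5.png

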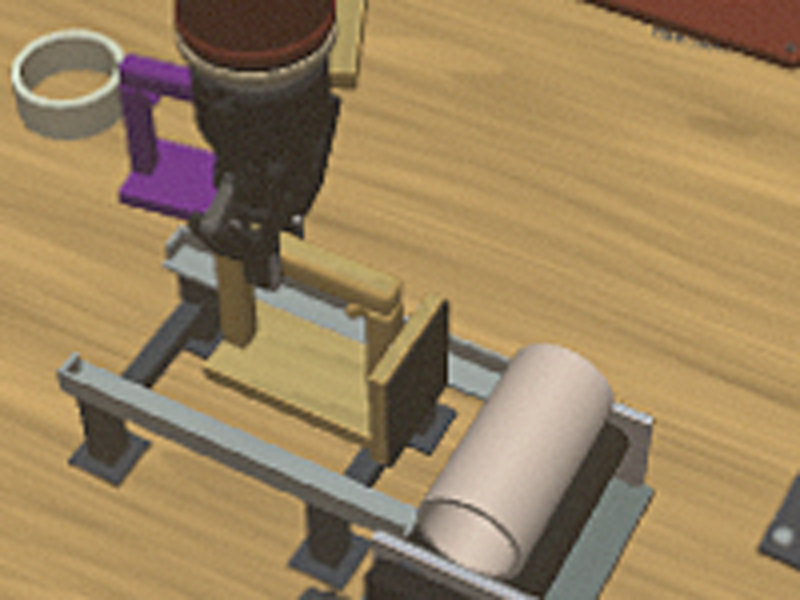

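```bash
python3 - <<'E'
from h import *
np.set_printoptions(precision=4,suppress=True)
qp=list(quat(np.pi/2+TH,-1)); b=arm.read_ee_pos()
arm.movel([b[0],b[1]-.02,.20],velocity=.1,rotation=qp)
arm.movel([b[0],b[1]-.02,.36],velocity=.2,rotation=qp)
d=imaging.read_camera("top")
crop(d["img"],240,85,200,150,4,"top6.png")
PS=-.043; qh=list(quat(np.pi/2+PS,-1)); u=np.array([np.cos(PS),np.sin(PS)]); v=np.array([-u[1],u[0]])
S=np.array([.4576,.2885])
for off in(.09,.095,.1,.105):
  for z in(.36,.21):
    q=arm.solve_ik([*(S-.045*v-off*u),z],qh); print(off,z,q if q is None else np.array(q))
print(S-.045*v,arm.read_clock(),arm.read_gripper_width())
E
```

```text
0.09 0.36 [ 0.5385 -0.1825 -1.047   1.676  -0.1579  1.5579 -0.5422]
0.09 0.21 [ 0.4816 -0.0706 -1.1047  1.9295 -0.0666  1.2445 -0.6437]
0.095 0.36 [ 0.5381 -0.1994 -1.0393  1.6835 -0.1716  1.5603 -0.5336]
0.095 0.21 [ 0.4895 -0.0891 -1.1078  1.9373 -0.0842  1.2452 -0.6328]
0.1 0.36 [ 0.5373 -0.2159 -1.0314  1.6909 -0.1849  1.563  -0.5253]
0.1 0.21 [ 0.497  -0.1082 -1.1103  1.9451 -0.1022  1.2463 -0.6213]
0.105 0.36 [ 0.5361 -0.2323 -1.0236  1.6982 -0.1979  1.566  -0.5173]
0.105 0.21 [ 0.504  -0.1276 -1.1121  1.9527 -0.1206  1.2478 -0.6094]
[0.4557 0.2435] 14.7667 0.22210297343153915
```

View pics/top6.png

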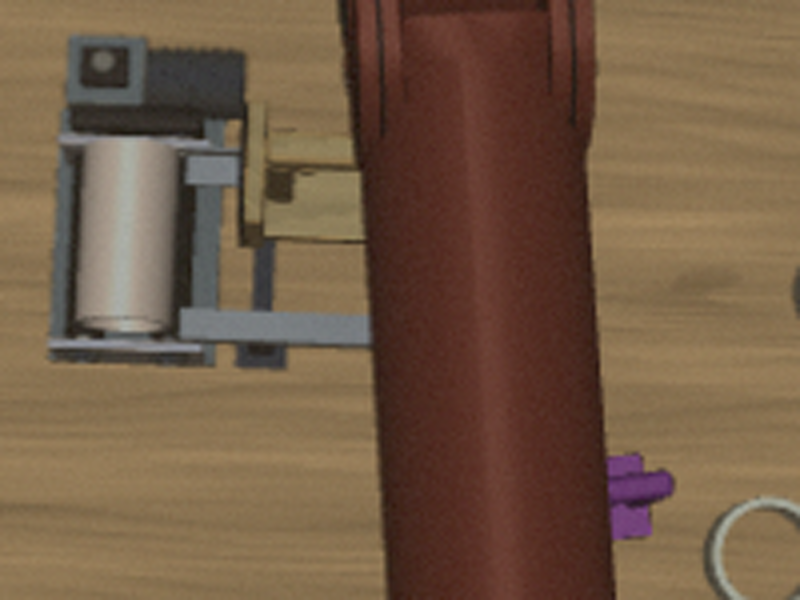

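```bash
python3 - <<'E'
from h import *
import pickle
np.set_printoptions(precision=4,suppress=True)
D=pickle.load(open("d.pkl","rb"));T=D["top"];S=D["scene"]
def tri(a,b):
    o1,v1=ray(T,a);o2,v2=ray(S,b);v1,v2=v1[0]/np.linalg.norm(v1),v2[0]/np.linalg.norm(v2)
    k=np.linalg.lstsq(np.c_[v1,-v2],o2-o1,rcond=None)[0];x,y=o1+k[0]*v1,o2+k[1]*v2;return (x+y)/2,np.linalg.norm(x-y)
print("tip",tri(unc([(282,571)],140,100,5),unc([(347,71)],380,200,5)))
print("root",tri(unc([(304,398)],140,100,5),unc([(288,202)],380,200,5)))
print("scene tip z.2",onz(S,unc([(347,71)],380,200,5),.2))
Bp=onz(S,unc([(158,377),(296,435),(240,550),(97,488)],380,200,5),.006);print("base scene",Bp.mean(0))
E
```

```text
tip (array([0.4162, 0.2912, 0.1953]), np.float64(0.0006012141189538))
root (array([0.5103, 0.2868, 0.1928]), np.float64(0.0059770073477376975))
scene tip z.2 [[0.4209 0.2918 0.2   ]]
base scene [0.531  0.2847 0.006 ]
```

```bash
cat >> h.py <<'E'
PS=-.045; qh=list(quat(np.pi/2+PS,-1)); U=np.array([np.cos(PS),np.sin(PS)]); V=np.array([-U[1],U[0]])
SEAT=np.array([.458,.2885])
def hk(off,z): return [*(SEAT-.045*V-off*U),z]
E
python3 - <<'E'
from h import *
import pickle
np.set_printoptions(precision=4,suppress=True)
arm.move_ptp(hk(.105,.36),qh)
arm.movel(hk(.105,.212),velocity=.12,rotation=qh)
p=arm.read_ee_pos();q=arm.read_eef_rot();D={n:imaging.read_camera(n) for n in("top","scene","wrist")}
pickle.dump((p,q,D),open("w7.pkl","wb"));print(p,q,arm.read_clock(),arm.read_force(),arm.read_joints())
crop(D["top"]["img"],140,100,150,120,5,"top7.png");crop(D["scene"]["img"],370,110,150,120,5,"scene7.png")
cv2.imwrite("pics/w7.png",D["wrist"]["img"][:,:,::-1])
E
```

```text
[0.3514 0.2485 0.2126] [-0.0002  0.9997 -0.0225  0.0004] 17.9 [ 0.407   0.3352 -2.9796] [ 0.5442 -0.1373 -1.1429  1.9476 -0.1311  1.253  -0.5991]
```

View pics/top7.png

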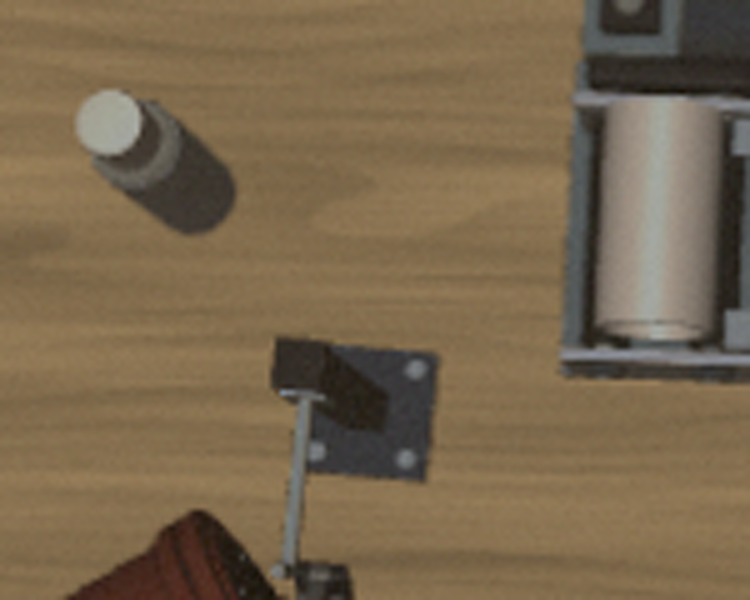

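View pics/scene7.png

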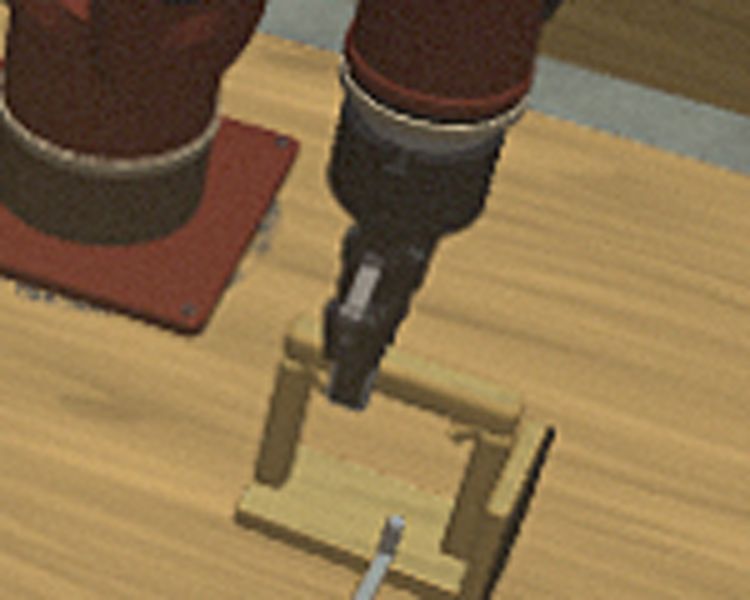

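View pics/w7.png

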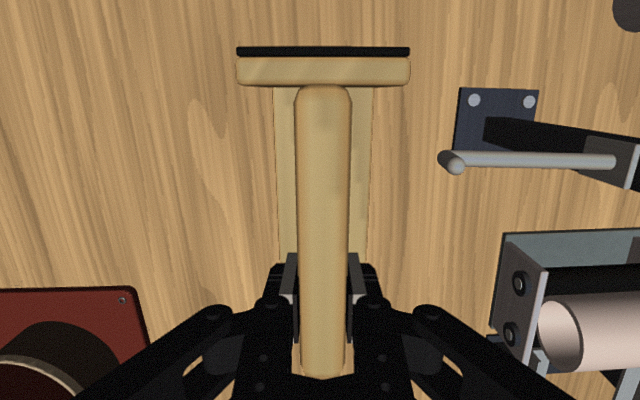

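```bash
python3 - <<'E'
from h import *
import pickle
np.set_printoptions(precision=4,suppress=True)
p,q,D=pickle.load(open("w7.pkl","rb"));d=D["wrist"];T=wT(p,q,d)
print(onz(d,[(455,167)],.2,T)); A=onz(d,[(480,159),(605,161)],.1755,T);print(A)
E_=np.array(A-p)[:,:2]; print(E_@V, E_@U)
print((onz(d,[(455,167)],.2,T)-p)[:,:2]@np.c_[U,V])
E
```

```text
[[0.4155 0.2927 0.2   ]]
[[0.4385 0.2908 0.1755]
 [0.51   0.287  0.1755]]
[0.0461 0.0456] [0.0851 0.1566]
[[0.062 0.047]]
```

```bash
python3 - <<'E'
from h import *
np.set_printoptions(precision=4,suppress=True)
arm.movel(hk(.001,.212),velocity=.06,rotation=qh)
print(arm.read_force(),arm.read_ee_pos())
arm.movel(hk(.001,.180),velocity=.04,rotation=qh)
D={n:imaging.read_camera(n) for n in("top","scene","wrist")}
print(arm.read_ee_pos(),arm.read_clock(),arm.read_force())
crop(D["scene"]["img"],370,140,150,120,5,"scene8.png")
cv2.imwrite("pics/w8.png",D["wrist"]["img"][:,:,::-1])
E
```

```text
[ 0.3683  0.9221 -2.67  ] [0.4548 0.2436 0.2121]
[0.4551 0.2437 0.1803] 20.8833 [ 0.6196 -0.2897 -4.3201]
```

View pics/scene8.png

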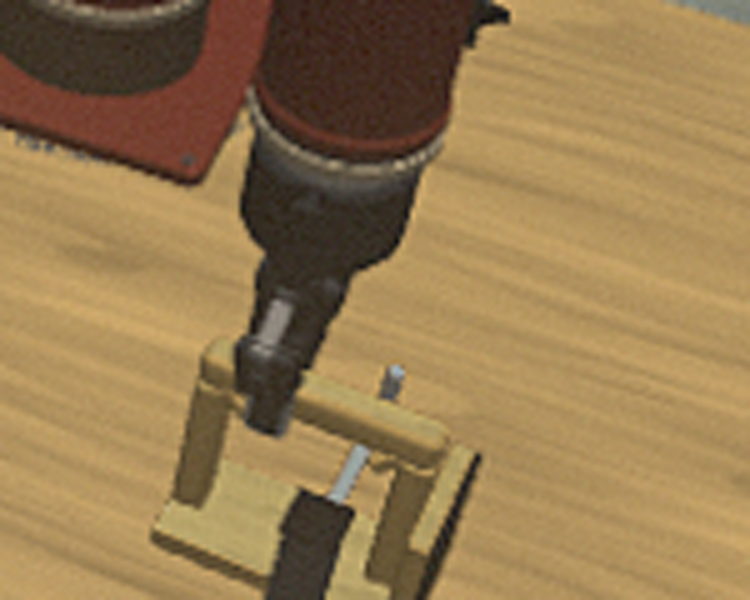

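View pics/w8.png

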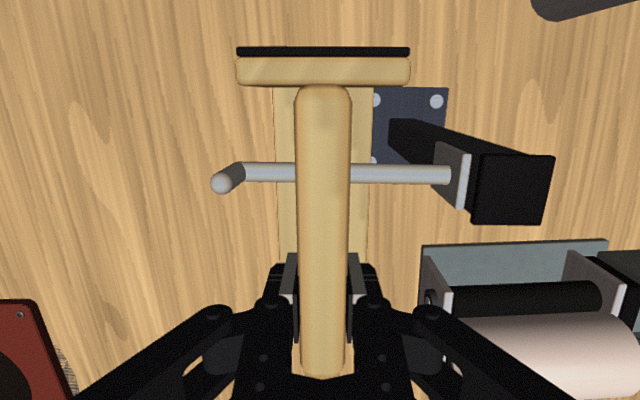

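```bash
python3 - <<'E'
from h import *
np.set_printoptions(precision=4,suppress=True)
arm.wait(.2); f0=np.mean([arm.read_force() for _ in range(3)],0); print(f0,arm.read_torque())
for z in np.arange(.178,.164,-.0015):
    arm.movel(hk(.001,z),velocity=.03,rotation=qh); arm.wait(.15)
    f=arm.read_force(); print(round(z,4),f,np.array(arm.read_torque()))
    if f[2]-f0[2]>3: break
d=imaging.read_camera("scene");crop(d["img"],370,140,150,120,5,"scene9.png");print(arm.read_clock())
E
```

```text
[ 0.7108  0.4522 -2.9705] [-0.1861  0.0203  0.025 ]
0.178 [ 0.4289  0.2522 -3.03  ] [-0.1439 -0.0045  0.0115]
0.1765 [ 0.004   0.4333 -2.1609] [-0.1866  0.0317 -0.0245]
0.175 [ 0.2006 -0.7655 -2.1087] [-0.1528  0.0379 -0.0087]
0.1735 [-0.4775 -0.5322 -2.7383] [-0.1332  0.0222  0.0555]
0.172 [-0.1295 -0.5168  0.2029] [-0.0076  0.004   0.0124]
23.1333
```

View pics/scene9.png

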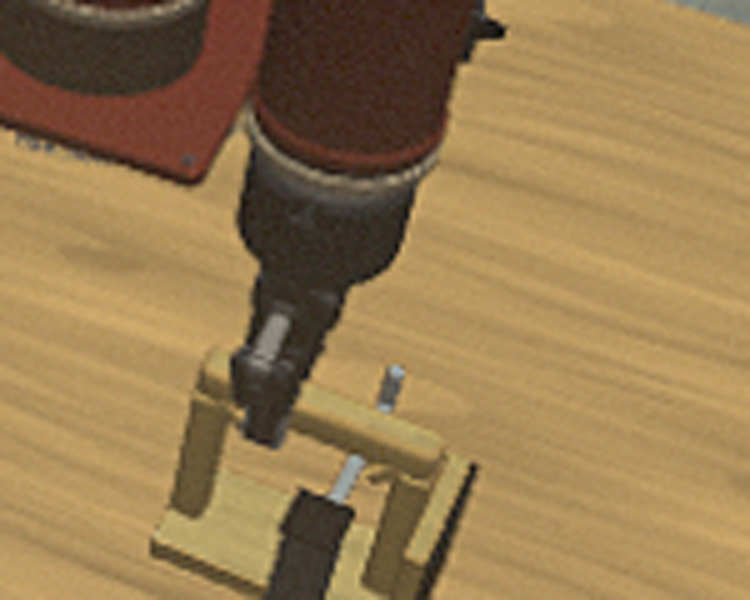

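```bash
python3 - <<'E'
from h import *
np.set_printoptions(precision=4,suppress=True)
claw.ungrasp(); arm.wait(.5)
print(arm.read_gripper_width(),arm.read_force())
arm.movel(hk(.001,.30),velocity=.08,rotation=qh)
p=arm.read_ee_pos();q=arm.read_eef_rot();arm.wait(.5)
w=imaging.read_camera("wrist");cv2.imwrite("pics/w10.png",w["img"][:,:,::-1])
d=imaging.read_camera("scene");crop(d["img"],370,140,150,120,5,"scene10.png");print(arm.read_clock(),p)
E
```

```text
0.9971627628849211 [-0.0385  0.0951  0.4247]
26.6417 [0.4548 0.2435 0.2996]
```

View pics/scene10.png

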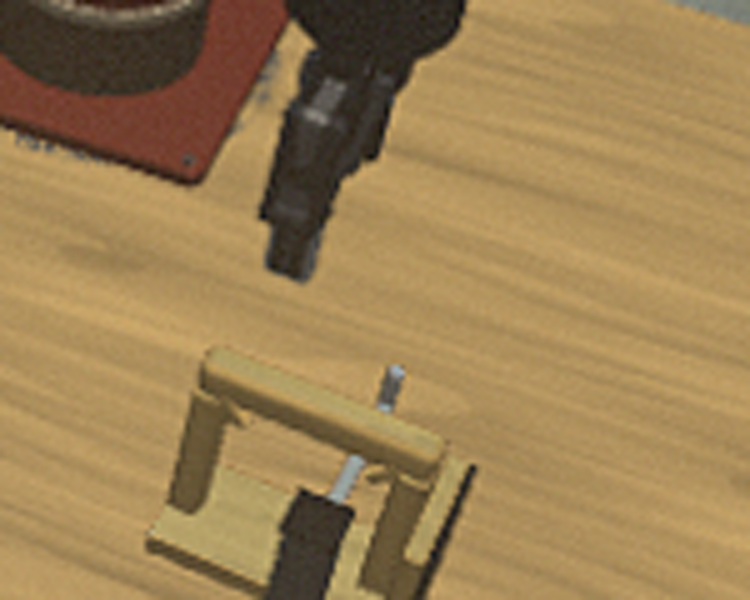

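View pics/w10.png

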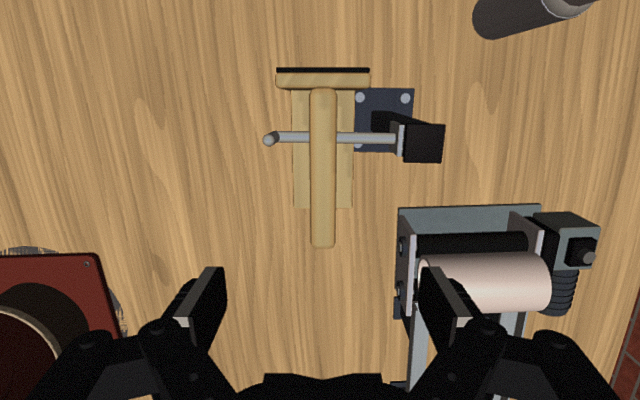

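```bash
python3 - <<'E'
from h import *
import pickle
np.set_printoptions(precision=4,suppress=True)
arm.movel(hk(.001,.36),velocity=.15,rotation=qh)
arm.move_ptp([.50,-.1,.40],quat(np.pi/2,-1).tolist()); arm.wait(1)
d=imaging.read_camera("top");cv2.imwrite("pics/top11.png",d["img"][:,:,::-1])
s=imaging.read_camera("scene");cv2.imwrite("pics/scene11.png",s["img"][:,:,::-1])
print(arm.read_clock(),arm.read_force())
P=onz(d,unc([(79,230),(176,230)],240,85,4),.096);print(t_from(P),t_from(P).mean(0))
E
```

```text
29.6083 [-0.4841  0.0775 -0.5108]
[[ 0.0049  0.0361]
 [ 0.0075 -0.0351]] [0.0062 0.0005]
```

View pics/top11.png

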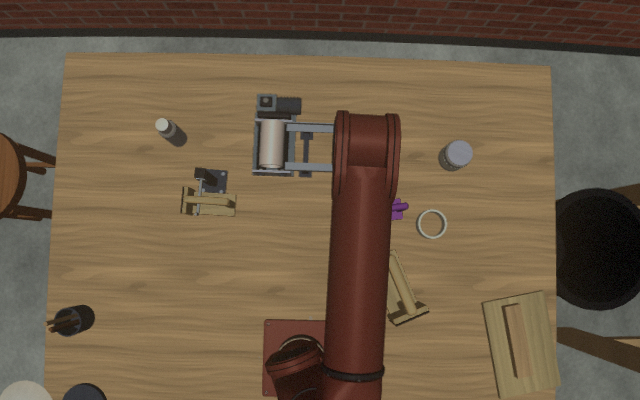

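View pics/scene11.png

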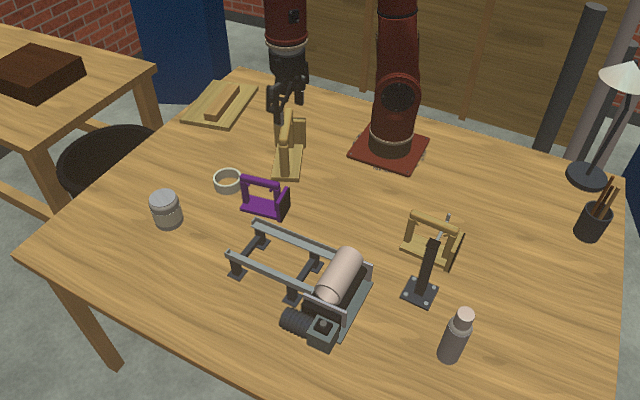

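The top view shows the pipe between the rollers at (271,143) and the block hanging on the hook at (208,203). The tape (432,224), tin (456,154) and spray can (170,132) have not moved, and the arm is clear of everything.

```bash
python3 - <<'E'
from cell import arm
arm.sign_off(); print(arm.read_clock())
E
```

```text
the job is handed in; nothing more can be done
the job is handed in; nothing more can be done
```

The white pipe is down between the two rollers, the push block hangs by its handle on the post's hook, and the job is handed in at about 30 s on the clock. No verdict is reported.

- **Block used:** I took the small plywood block, not the purple one or the larger plywood one. I pinched its bar at about block x = -35 mm.
- **Pipe:** I pushed it at about 5 cm/s mean with the rubber face, and it rolled off and dropped into the seat by itself. The last check put its centre at turner y = +0.5 mm. The gripper stayed clear of it.
- **Hanging:** The block was lowered until the hook took its whole weight at the expected height, then released. Later wrist, top and scene pictures show it hanging square and still.
- **Bystanders:** The tape, tin and spray can are at the same pixel positions as at the start.

One small disagreement: before the push, the held block's front seemed to sit about 4 mm low in the wrist view. I allowed for it by holding the block higher above the rails. No check failed.

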